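# Lock the filter hatch of a cell-culture incubation unit

## Robot

A 6-joint arm with a two-finger parallel gripper is mounted at the origin on the work surface. World frame = base frame: x ahead of the robot, y to its left, z up, the work surface at z = 0. Lengths are in mm, angles in rad, forces in N, time in s.
With the tool pointing down it reaches from about 275 to 825 mm from the base axis. Payload 5.2 kg.
Tool frame: the origin (TCP) lies midway between the tips of the shut fingers; the grasp point (between the pads) lies 19 mm behind it (pinch_z is the distance from the TCP to the grasp point, in mm); z points along the fingers, y is the line along which they close (so a half turn about z gives the same grasp; the last joint's range is limited). The gripper opens to 93 mm and grips with 3 to 60 N. Pads are 15 mm wide; open, the fingers measure 128 mm over their backs; the gripper's body (75 mm by 188 mm) begins 65 mm behind the grasp point.
Start: joints at [-1.539, 0.259, 1.535, -0, 1.348, -0.203], TCP at [127.978, -534.908, 218.653] pointing down, gripper open.
Joint ranges: [-3.14, 3.14], [-0.91, 2.08], [0.19, 2.58], [-1.22, 4.36], [0.22, 2.71], [-3.12, 3.12]. Speed limits (rad/s): [2.57, 2.57, 3.14, 3.14, 3.14, 3.14].

## Interface

Orientations are given as a unit quaternion [w, x, y, z].
In Python, from cell import * gives the robot as it stands.
- The arm moves only by the tool step_arm, never from a script. Its argument "commands" is a list of rows, each an object with "delta_pos": the shift along the tool's x, y, z in cm, a list of three; "twist": the turn, a rotation vector about the tool's x, y, z in rad, a list of three. In form: [{"delta_pos": [x, y, z], "twist": [rx, ry, rz]}, ...]. A call has 1 to 10 rows; each row shifts and turns the commanded pose from where the row before left it, along the tool's axes as they then stand; what a row does not reach is not made up. A row lasts 1/10 s, in which the tool goes at most 50 mm and 8.59 degrees, less where a joint would pass 70% of its speed; a pose out of reach is approached as far as the arm can. A call is refused whole if a number of a shift passes 5 or a number of a turn 0.15, either way. A call with a gripper value outside its range is refused whole. "gripper" is the opening, from 0 (shut) to 1 (fully open), set as the call begins (left out, the last holds). The fingers move at their own pace and stop on an object; "grip_force" is the grip in N (left out, the last holds). Time passes only in rows, so rows that do not move let the fingers close. It gives the time, the measured TCP pose, the force, the opening and the grip force at its end, in the units of the state.
- get_obs(): the state, without advancing time (a new reading comes with each control period).
- camera(name): name is "scene" or "top" or "wrist"; returns the picture (480x640x3 uint8, blue, green, red); there is no depth.
- calibration(name): a dict with "camera_matrix" (3x3 intrinsics, pixels), "cam_to_world" (4x4, takes a point from camera to world coordinates); the wrist camera has in their place "mount" (4x4, takes a point from camera to tool coordinates, whose origin is the TCP and whose axes are the flange's). Camera axes: x right, y down, z forward; pixel columns grow to the right and rows downward; lengths in mm; the calibration is good to about 2 mm. The wrist camera is an equidistant fisheye: a pixel r from the principal point sees the ray r / f radians off the axis. A picture is of the moment at which its call begins: read the wrist's pose just before it. calibration takes no time and is no camera call.
- close_job(): hands the job in; it is judged then, once.
The state is a dict: "time_s": time; "q": joint angles; "qd": joint speeds; "joint_efforts": joint torques, N m; "tool_pos": TCP position; "ee_rot": TCP orientation; "force": force on the tool from outside, world axes, zero at the start; "wrist_torque": the same for the moment, N m; "gripper_width": finger opening in mm; "grip_force": force on a finger pad.
Only numpy, scipy, OpenCV 4.12 (cv2) and the standard library are available. Lean on these libraries where they do the work, as an engineer would, in place of code of your own. Each camera call takes 0.05 s, during which the arm holds its last target. There are 200 camera calls.

## Task

The air-filter hatch on top of the incubation unit has been left open a little. Slide its aluminium panel gently forward under the lip until it meets its stop, then push the yellow wing stud in with its wing crosswise and turn it a quarter turn clockwise, so that it catches and the panel is locked when you let go. Do not force anything, and leave the well plate and the other things around it where they are.

Things in the scene. Friction and masses are not known exactly. Their poses are not given: they have to be found in the camera images.
- unit: CO2 incubation unit: ivory box fixed on the bench, 300 (x) x 340 (y) mm, flat roof 115 mm up. Origin: centre of its underside, z up. Its +x ('forward') runs from the dark display front, which faces the robot within 0.35 rad, towards the lip. Below the panel the roof has a filter shaft, 148 x 90 mm, its middle at x = -14, y = 50 mm. In it a hidden filter frame carries panel stop and stud receptacle.
- lip (a point): Middle of the near edge of the aluminium lip, on its underside (5.5 mm above the roof): at x = 60, y = 50 mm in the unit's frame, same axes. The lip is 3 mm thick, 37 mm deep in x and bridges two guide rails that run along x towards the front: 6 mm wide, 4.5 mm high, inner faces 56.5 mm to either side of this point in y.
- panel: Hatch panel: aluminium plate 170 (x) x 110 (y) x 3 mm, 0.24 to 0.4 kg, loose on the roof between the rails, 1.5 mm play each side. Origin: centre of its underside; axes as the unit's. Starts with origin at x = -40 to -28, y = 50 mm in the unit's frame. Sliding it takes 1.5 to 3.5 N. More than 25 N between panel or stud and the unit does damage.
- home (a point): Where the panel's origin lies when home by the drawing: x = -10, y = 50, z = 115 mm in the unit's frame, same axes. The frame with the rigid stop and the receptacle is clamped in slotted holes, set to the filter, so true home is up to 9 mm forward or back of it, unseen. The frame does not move. Home is felt: the panel's far edge meets the stop. Only within 1.5 mm of it does the stud's bar enter.
- wing (a point): Grip point on the yellow wing of the stud, which is the panel's handle too. Vertical blade 9 mm thick (its x), 32 long (its y), 26 high; the point is on the stud's axis (panel x = -30, y = 0), 4 mm below the blade's top, 22 mm above the black disc (34 mm across, 4 thick) at its foot. Turns and sinks with the stud: 39 mm above the panel's upper face when up, 26.5 mm when right in.
- stud (a joint): Turn of the stud, rad: 0 = open, wing crosswise (along the panel's y, at the black marks); grows clockwise seen from above; pi/2 = locked, wing lengthwise (red marks). End stops at -0.03 and 1.6. Turns freely while up; starts at 0 to 0.5. At its foot is a cross bar 20 x 6 mm, parallel to the wing; the receptacle's slot is crosswise, and the bar passes it only within 0.15 rad of 0.
- plunger (a joint): How far the stud is pushed in, m: 0 = up, 0.0125 = right in, on a hard stop. Spring: 2.5 N at 0, 7 N at 0.0125. A bar that misses the slot lands on the receptacle at 0.001. Pushed in less than 0.010 with the bar in the slot, it cannot turn; deeper, it turns easily. Let go at the locked turn it springs up into a groove and stays caught at 0.008; let go uncaught it rises to 0.
- wellplate: Lidded six-well culture plate with pink wells, 85 x 127 x 22 mm, lying on the unit's roof beside the hatch, near y = -107 mm in the unit's frame. Origin: centre of its underside. Leave alone.
- marker: Yellow marker pen, 130 x 12 x 12 mm, on the bench left of the unit. Origin: centre of its underside. Leave alone.
- tuberack: Blue rack of capped tubes, 100 x 200 x 52 mm, on the bench right of the unit. Origin: centre of its underside. Leave alone.
- medium: Closed bottle of pink medium, 64 mm across, 150 mm high, on the bench left of the unit. Origin: centre of its underside. Leave alone.
There are look-alikes about, which are no part of the job. What is meant by the panel is not orange, pink or turquoise, and is the larger of those in its own colour.

How it is judged:
By the outcome, as a careful person would: the job done as asked, in the order asked, and still so for the second after the job is handed in, with the robot touching nothing.
It also fails if it takes over 48 s, if anything falls off the work surface, if the arm or the gripper's body presses on something with over 40 N, if the wrist force passes 120 N, or if a joint passes its speed limit or range.

## Working session

There is one attempt and no reset: what is moved stays moved. The work goes in short steps, Python scripts to look and compute and a tool call to move; the robot and the scene stay as the last step left them, time stands still between calls to the robot, and variables do not carry over. Pictures are saved under pics/ and viewed, at most 10 in all, crops included, and the job is handed in when it is done.

Besides the shell and the picture viewer there is one more tool, called as name(argument=value, ...), one argument or row to a line, values as JSON. step_arm: Moves the arm, as the interface text tells. Its arguments: {"type":"object","properties":{"commands":{"type":"array","items":{"type":"object","properties":{"delta_pos":{"type":"array","items":{"type":"number"}},"twist":{"type":"array","items":{"type":"number"}}}}},"gripper":{"type":"number"},"grip_force":{"type":"number"}},"required":["commands"]}

```bash
mkdir -p pics; ls
python3 - <<'E'
from cell import *
import cv2,numpy as np
o=get_obs();print(o)
for n in ("scene","top"):
    cv2.imwrite(f"pics/{n}0.png",camera(n)); c=calibration(n);print(n,np.round(c["camera_matrix"],1).tolist(),np.round(c["cam_to_world"],3).tolist())
c=calibration("wrist");print({k:np.round(v,3).tolist() if not isinstance(v,str) else v for k,v in c.items()})
E
```

```text
pics
{'time_s': 0.0, 'q': array([-1.53880516e+00,  2.59331930e-01,  1.53605172e+00,  1.71811477e-06,
        1.34801355e+00, -2.02771424e-01]), 'qd': array([ 7.18473929e-04, -2.14425328e-04, -3.63367463e-04, -8.75787465e-04,
       -6.54647743e-05,  3.03618760e-04]), 'joint_efforts': array([-7.60594794e-04, -4.37309253e+01, -2.83999890e+01,  7.15992646e-02,
        4.11780062e-02, -1.54200607e-04]), 'tool_pos': array([ 127.95779689, -534.35458896,  217.83626459]), 'ee_rot': array([-8.98911427e-04,  9.93118340e-01,  1.17111689e-01,  7.77859880e-05]), 'force': array([ 0.21497827, -0.35981111,  0.2956647 ]), 'wrist_torque': array([-0.0453819 ,  0.08201606, -0.04193358]), 'grip_force': 0.0, 'gripper_width': 93.10682246658183}
scene [[485.3, 0.0, 324.0], [0.0, 485.3, 239.6], [0.0, 0.0, 1.0]] [[-0.771, 0.437, -0.463, 1038.882], [0.637, 0.547, -0.543, 621.136], [0.016, -0.714, -0.7, 867.244], [0.0, 0.0, 0.0, 1.0]]
top [[543.8, 0.0, 327.5], [0.0, 543.8, 237.5], [0.0, 0.0, 1.0]] [[0.036, -0.974, 0.224, 251.279], [-0.999, -0.036, 0.003, 35.582], [0.005, -0.224, -0.974, 1504.265], [0.0, 0.0, 0.0, 1.0]]
{'camera_matrix': [[371.648, 0.0, 322.492], [0.0, 371.648, 239.506], [0.0, 0.0, 1.0]], 'mount': [[-0.001, -0.968, -0.251, 68.557], [1.0, -0.001, -0.0, -0.609], [-0.0, -0.251, 0.968, -167.473], [0.0, 0.0, 0.0, 1.0]]}
```

View pics/top0.png

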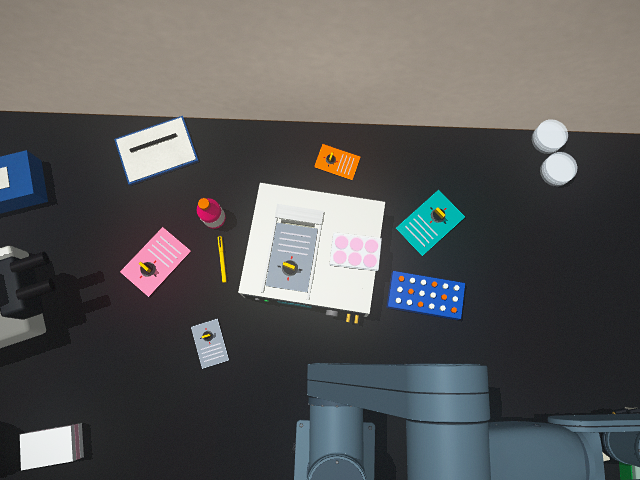

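View pics/scene0.png

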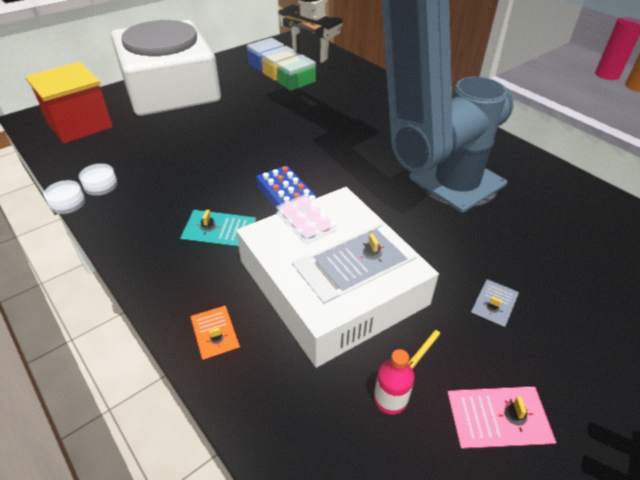

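Top view candidates: pink (148,268), turquoise (430,222), orange (338,162), small grey on the bench (210,343) and large grey in the ivory unit's roof (290,257). The last fits: it is grey, the larger of the two greys, and between rails on the unit. I'll measure it and confirm it in a crop.

```bash
cat > h.py <<'E'
from cell import *
import cv2,numpy as np
from scipy.spatial.transform import Rotation as R
def pt(n,u,z):
    c=calibration(n);K=np.array(c["camera_matrix"]);T=np.array(c["cam_to_world"])
    d=T[:3,:3]@np.linalg.inv(K)@np.array([u[0],u[1],1.]);o=T[:3,3];return o+d*(z-o[2])/d[2]
def tri(a,b):
    A=[];B=[]
    for n,u in (a,b):
        c=calibration(n);K=np.array(c["camera_matrix"]);T=np.array(c["cam_to_world"])
        d=T[:3,:3]@np.linalg.inv(K)@np.array([u[0],u[1],1.]);d/=np.linalg.norm(d);P=np.eye(3)-np.outer(d,d);A.append(P);B.append(P@T[:3,3])
    return np.linalg.solve(sum(A),sum(B))
E
python3 - <<'E'
from h import *
im=cv2.imread("pics/top0.png");hsv=cv2.cvtColor(im,cv2.COLOR_BGR2HSV)
x0,y0,x1,y1=225,165,400,335
m=((hsv[...,2]>215)|((hsv[...,2]>110))).astype(np.uint8);k=np.zeros_like(m);k[y0:y1,x0:x1]=1;m*=k
cs,_=cv2.findContours(m,0,2);c=max(cs,key=cv2.contourArea)
ap=cv2.approxPolyDP(cv2.convexHull(c),6,True)[:,0];print("roof",ap.tolist())
for p in ap:print(pt("top",p,115).round(1))
g=((hsv[...,2]>110)&(hsv[...,2]<205)&(hsv[...,1]>15)&(hsv[...,0]>95)&(hsv[...,0]<130)).astype(np.uint8)*k
cs,_=cv2.findContours(g,0,2);c=max(cs,key=cv2.contourArea);r=cv2.minAreaRect(c);print("panel",r)
for p in cv2.boxPoints(r):print(p,pt("top",p,118).round(1))
for n,z in(("top",(265,250,320,290)),("scene",(355,225,395,262))):
    I=cv2.imread(f"pics/{n}0.png");H=cv2.cvtColor(I,cv2.COLOR_BGR2HSV)
    y=((H[...,0]>15)&(H[...,0]<38)&(H[...,1]>120)&(H[...,2]>100)).astype(np.uint8);q=np.zeros_like(y);q[z[1]:z[3],z[0]:z[2]]=1;y*=q
    v,u=np.nonzero(y);print(n,u.mean(),v.mean(),len(u),u.min(),u.max(),v.min(),v.max(),cv2.minAreaRect(np.c_[u,v].astype(np.float32)))
a=cv2.resize(im[y0:y1,x0:x1],None,fx=3.4,fy=3.4,interpolation=2)
cv2.imwrite("pics/crop0.png",a)
E
```

```text
roof [[384, 202], [366, 316], [238, 292], [260, 182]]
[ 673.6 -106.6  115. ]
[370.4 -64.8 115. ]
[419.4 264.1 115. ]
[717.  226.7 115. ]
panel ((291.189208984375, 256.8648681640625), (42.41494369506836, 64.77320098876953), 9.462321281433105)
[264.94598 285.32434] [438.7 195.9 118. ]
[275.5946  221.43243] [608.6 178.4 118. ]
[317.43243 228.4054 ] [593.8  67.6 118. ]
[306.7838 292.2973] [424.7  88.  118. ]
top 288.58490566037733 265.41509433962267 53 283 294 262 269 ((288.53448486328125, 265.4137878417969), (12.812978744506836, 4.085297584533691), 21.801406860351562)
scene 373.7375 242.25 80 370 377 234 250 ((373.9128723144531, 241.87615966796875), (16.761962890625, 5.842741012573242), 73.3007583618164)
```

View pics/crop0.png

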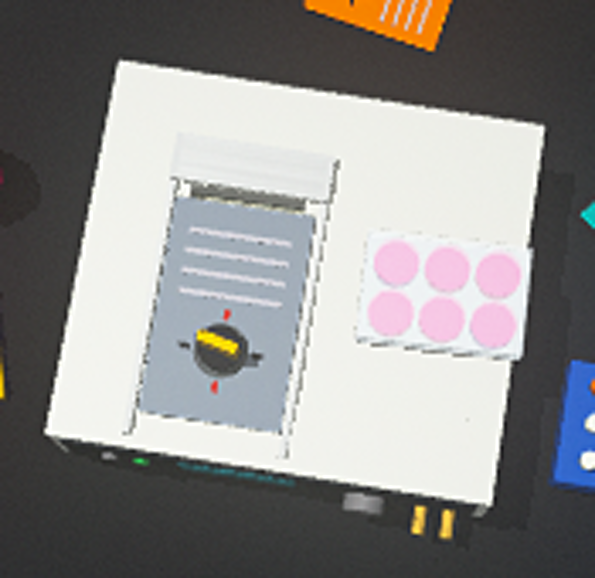

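The crop confirms the large grey panel on the roof, with the shaft gap towards the lip (crop 250,190) and the wing (crop 217,343) turned slightly clockwise from the black marks. Next I move above it, with the stud axis estimated at about (487,136).

step_arm(
  commands=[
    {"delta_pos": [2.97, -3.35, 0]},
    {"delta_pos": [2.97, -3.35, 0]},
    {"delta_pos": [2.97, -3.35, 0]},
    {"delta_pos": [2.97, -3.35, 0]},
    {"delta_pos": [2.97, -3.35, 0]},
    {"delta_pos": [2.97, -3.35, 0]},
    {"delta_pos": [2.97, -3.35, 0]},
    {"delta_pos": [2.97, -3.35, 0]},
    {"delta_pos": [2.97, -3.35, 0]},
  ],
)

```text
invalid input at $.commands[0]: expected keys delta_pos, twist
```

step_arm(
  commands=[
    {"delta_pos": [2.97, -3.35, 0]},
    {"delta_pos": [2.97, -3.35, 0]},
    {"delta_pos": [2.97, -3.35, 0]},
    {"delta_pos": [2.97, -3.35, 0]},
    {"delta_pos": [2.97, -3.35, 0]},
    {"delta_pos": [2.97, -3.35, 0]},
    {"delta_pos": [2.97, -3.35, 0]},
    {"delta_pos": [2.97, -3.35, 0]},
  ],
)

```text
invalid input at $.commands[0]: expected keys delta_pos, twist
```

step_arm(
  commands=[
    {"twist": [0, 0, -0.14]},
    {"twist": [0, 0, -0.14]},
    {"twist": [0, 0, -0.14]},
    {"twist": [0, 0, -0.14]},
    {"twist": [0, 0, -0.14]},
    {"twist": [0, 0, -0.14]},
    {"twist": [0, 0, -0.14]},
    {"twist": [0, 0, 0]},
  ],
)

```text
invalid input at $.commands[0]: expected keys delta_pos, twist
```

```bash
cat >> h.py <<'E'
def wray(u,o):
    c=calibration("wrist");K=np.array(c["camera_matrix"]);M=np.array(c["mount"])
    x=(u[0]-K[0,2])/K[0,0];y=(u[1]-K[1,2])/K[1,1];t=np.hypot(x,y)
    d=np.array([np.sin(t)*x/max(t,1e-9),np.sin(t)*y/max(t,1e-9),np.cos(t)])
    w,a,b,e=o["ee_rot"];Q=R.from_quat([a,b,e,w]).as_matrix()
    return Q@M[:3,3]+o["tool_pos"],Q@M[:3,:3]@d
def wpt(u,z,o):
    s,d=wray(u,o);return s+d*(z-s[2])/d[2]
E
python3 - <<'E'
from h import *
print("tri wing",tri(("top",(288.6,265.4)),("scene",(373.7,242.2))).round(1), pt("top",(288.6,265.4),157).round(1))
o=get_obs();print(o["time_s"],o["tool_pos"].round(1),o["ee_rot"].round(4),o["q"].round(3),o["force"].round(2))
im=camera("wrist");cv2.imwrite("pics/w0.png",im)
H=cv2.cvtColor(im,cv2.COLOR_BGR2HSV)
y=((H[...,0]>15)&(H[...,0]<38)&(H[...,1]>120)&(H[...,2]>100)).astype(np.uint8)
for c in cv2.findContours(y,0,2)[0]:
    if cv2.contourArea(c)>80: print(cv2.contourArea(c),cv2.minAreaRect(c))
E
```

```text
tri wing [487.2 135.6 149.8] [485.9 135.2 157. ]
0.1 [ 127.9 -534.4  217.9] [-8.000e-04  9.931e-01  1.171e-01  1.000e-04] [-1.539  0.259  1.536 -0.     1.348 -0.203] [-0.5  -0.19  0.02]
6598.0 ((458.5735778808594, 401.1165771484375), (33.36769104003906, 342.4488830566406), 82.917724609375)
822.5 ((528.5899658203125, 339.9140319824219), (62.449371337890625, 31.413597106933594), 86.90594482421875)
953.5 ((116.43553924560547, 339.94244384765625), (31.359622955322266, 62.39539337158203), 3.094058036804199)
```

View pics/w0.png

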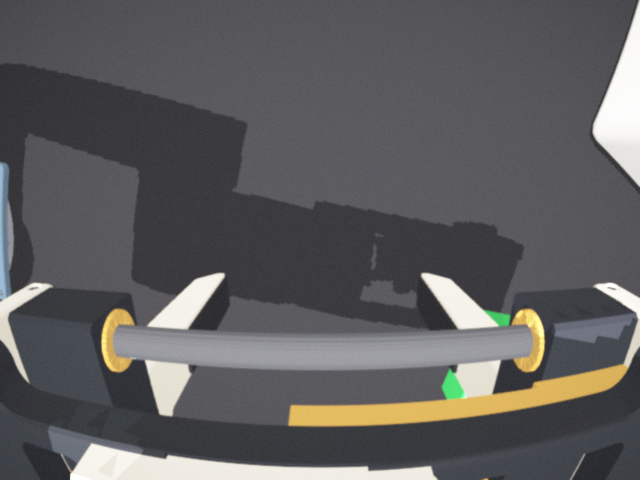

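The moves were refused because every row needs both keys. The wrist picture only shows bare bench with the fingers at (190,310) and (450,310). The wing triangulates to (487,136,150), which matches mid-blade height. I'll send the same moves again with both keys.

step_arm(
  commands=[
    {"delta_pos": [2.97, -3.35, 0], "twist": [0, 0, 0]},
    {"delta_pos": [2.97, -3.35, 0], "twist": [0, 0, 0]},
    {"delta_pos": [2.97, -3.35, 0], "twist": [0, 0, 0]},
    {"delta_pos": [2.97, -3.35, 0], "twist": [0, 0, 0]},
    {"delta_pos": [2.97, -3.35, 0], "twist": [0, 0, 0]},
    {"delta_pos": [2.97, -3.35, 0], "twist": [0, 0, 0]},
    {"delta_pos": [2.97, -3.35, 0], "twist": [0, 0, 0]},
    {"delta_pos": [2.97, -3.35, 0], "twist": [0, 0, 0]},
    {"delta_pos": [2.97, -3.35, 0], "twist": [0, 0, 0]},
  ],
)

```text
time_s: 1.05
tool_pos: [318.1, -177.8, 218.7]
ee_rot: [0.0, 0.993, 0.117, 0.0]
force: [0.3, -0.4, 0.6]
gripper_width: 93.1
grip_force: 0.0
```

step_arm(
  commands=[
    {"delta_pos": [2.97, -3.35, 0], "twist": [0, 0, 0]},
    {"delta_pos": [2.97, -3.35, 0], "twist": [0, 0, 0]},
    {"delta_pos": [2.97, -3.35, 0], "twist": [0, 0, 0]},
    {"delta_pos": [2.97, -3.35, 0], "twist": [0, 0, 0]},
    {"delta_pos": [2.97, -3.35, 0], "twist": [0, 0, 0]},
    {"delta_pos": [2.97, -3.35, 0], "twist": [0, 0, 0]},
    {"delta_pos": [2.97, -3.35, 0], "twist": [0, 0, 0]},
    {"delta_pos": [2.97, -3.35, 0], "twist": [0, 0, 0]},
  ],
)

```text
time_s: 1.85
tool_pos: [486.9, 138.4, 218.5]
ee_rot: [0.0, 0.993, 0.117, -0.0]
force: [0.6, -0.3, 0.6]
gripper_width: 92.8
grip_force: 0.0
```

step_arm(
  commands=[
    {"delta_pos": [0, 0, 0], "twist": [0, 0, -0.14]},
    {"delta_pos": [0, 0, 0], "twist": [0, 0, -0.14]},
    {"delta_pos": [0, 0, 0], "twist": [0, 0, -0.14]},
    {"delta_pos": [0, 0, 0], "twist": [0, 0, -0.14]},
    {"delta_pos": [0, 0, 0], "twist": [0, 0, -0.14]},
    {"delta_pos": [0, 0, 0], "twist": [0, 0, -0.14]},
    {"delta_pos": [0, 0, 0], "twist": [0, 0, -0.14]},
    {"delta_pos": [0, 0, 0], "twist": [0, 0, 0]},
  ],
)

```text
time_s: 2.65
tool_pos: [486.3, 136.4, 218.4]
ee_rot: [-0.0, 0.821, 0.571, -0.0]
force: [-0.6, 0.0, -0.2]
gripper_width: 92.9
grip_force: 0.0
```

Run:
```python
from h import *
o=get_obs();print(o["time_s"],o["tool_pos"].round(1),o["ee_rot"].round(4),o["q"].round(3),o["force"].round(2))
im=camera("wrist");cv2.imwrite("pics/w1.png",im)
H=cv2.cvtColor(im,cv2.COLOR_BGR2HSV)
y=((H[...,0]>15)&(H[...,0]<38)&(H[...,1]>120)&(H[...,2]>100)).astype(np.uint8)
for c in cv2.findContours(y,0,2)[0]:
    if cv2.contourArea(c)>80:
        r=cv2.minAreaRect(c);print(cv2.contourArea(c),r[0],cv2.boxPoints(r).round(0).tolist(),wpt(r[0],157,o).round(1))
```

```text
2.65 [486.3 136.4 218.4] [-2.000e-04  8.208e-01  5.713e-01 -3.000e-04] [0.052 0.178 1.639 0.    1.325 0.407] [-0.58  0.04 -0.16]
681.5 (330.5, 415.0) [[291.0, 406.0], [370.0, 406.0], [370.0, 424.0], [291.0, 424.0]] [444.8   9.2 157. ]
2044.5 (475.743896484375, 402.12152099609375) [[373.0, 405.0], [576.0, 376.0], [579.0, 399.0], [376.0, 428.0]] [559.8 -29.4 157. ]
154.5 (105.76493835449219, 346.7725524902344) [[99.0, 326.0], [107.0, 325.0], [112.0, 368.0], [105.0, 369.0]] [291.6 123.  157. ]
223.0 (536.0, 340.5) [[529.0, 311.0], [543.0, 311.0], [543.0, 370.0], [529.0, 370.0]] [620.5   7.9 157. ]
683.0 (323.0, 256.0) [[316.0, 229.0], [330.0, 229.0], [330.0, 283.0], [316.0, 283.0]] [485.4 135.8 157. ]
131.0 (97.67073822021484, 89.46342468261719) [[88.0, 85.0], [96.0, 79.0], [107.0, 94.0], [100.0, 100.0]] [380.7 300.6 157. ]
1185.0 (287.978515625, 25.910140991210938) [[230.0, 51.0], [340.0, -11.0], [346.0, 1.0], [236.0, 63.0]] [516.3 280.9 157. ]
```

View pics/w1.png

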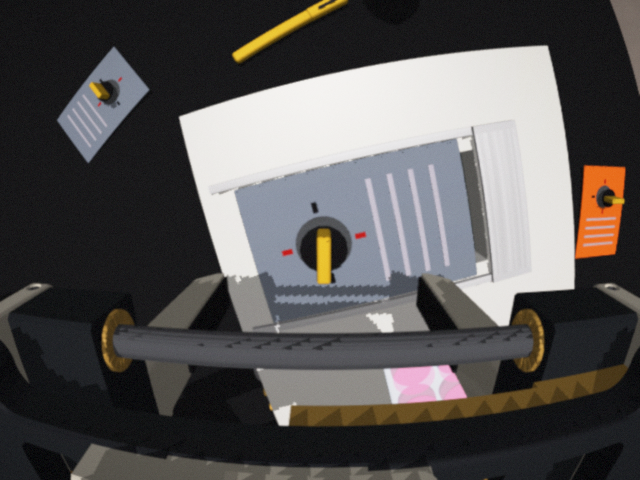

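The wrist view shows the wing (323,256) straight along the image columns, so the tool is already aligned with it. The red marks are at (287,252) and (361,235), the black ones at (314,208) and (333,279). The red marks give the panel axis.

Run:
```python
from h import *
o=get_obs();im=cv2.imread("pics/w1.png");H=cv2.cvtColor(im,cv2.COLOR_BGR2HSV)
red=(((H[...,0]<6)|(H[...,0]>172))&(H[...,1]>140)&(H[...,2]>80))
P=[]
for x0,x1 in((275,300),(345,372)):
    v,u=np.nonzero(red[225:262,x0:x1]);c=(u.mean()+x0,v.mean()+225);P.append(wpt(c,118,o));print(c,len(u))
P=np.array(P);d=P[1]-P[0];print(P.round(1),"mid",P.mean(0).round(1),"yaw",np.arctan2(d[1],d[0]),np.linalg.norm(d))
# panel long edges / rails, stripes
for a,b,z in(((236,190),(455,140),118),((366,180),(388,273),118),((431,166),(448,264),118),((472,128),(494,283),123.5)):
    A,B=wpt(a,z,o),wpt(b,z,o);d=B-A;print(A.round(1),B.round(1),np.arctan2(d[1],d[0]))
for u in((323,229),(323,283)):print([wpt(u,z,o).round(1).tolist() for z in(161,135)])
```

```text
(np.float64(286.8048780487805), np.float64(252.0731707317073)) 41
(np.float64(360.0), np.float64(235.0)) 43
[[456.8 137.  118. ]
 [512.8 130.1 118. ]] mid [484.8 133.6 118. ] yaw -0.12291003467573919 56.41059565742748
[439.1 194.4 118. ] [604.4 173.5 118. ] -0.12607269704500573
[530.6 167.2 118. ] [523.4  93.9 118. ] -1.6689266288769378
[580.  160.9 118. ] [571.1  83.1 118. ] -1.6855554338405994
[618.5 178.5 123.5] [604.   54.4 123.5] -1.6873257127158225
[[492.1, 153.3, 161.0], [490.0, 147.7, 135.0]]
[[479.4, 119.8, 161.0], [475.9, 110.3, 135.0]]
```

The panel yaw is about -0.122, so the stud stands at about 0.23 rad, and its axis at about (486,136) lies under the tool to within 1–2 mm. I'll descend and close gently.

step_arm(
  commands=[
    {"delta_pos": [0, 0, 2.5], "twist": [0, 0, 0]},
    {"delta_pos": [0, 0, 2.5], "twist": [0, 0, 0]},
    {"delta_pos": [0, 0, 1.5], "twist": [0, 0, 0]},
    {"delta_pos": [0, 0, 1.0], "twist": [0, 0, 0]},
    {"delta_pos": [0, 0, 0.4], "twist": [0, 0, 0]},
    {"delta_pos": [0, 0, 0], "twist": [0, 0, 0]},
  ],
  gripper=0.5,
  grip_force=12,
)

```text
time_s: 3.3
tool_pos: [486.5, 136.4, 139.5]
ee_rot: [-0.0, 0.821, 0.57, -0.0]
force: [0.0, 0.6, -0.3]
gripper_width: 49.9
grip_force: 0.0
```

step_arm(
  commands=[
    {"delta_pos": [0, 0, 0], "twist": [0, 0, 0]},
    {"delta_pos": [0, 0, 0], "twist": [0, 0, 0]},
    {"delta_pos": [0, 0, 0], "twist": [0, 0, 0]},
    {"delta_pos": [0, 0, 0], "twist": [0, 0, 0]},
    {"delta_pos": [0, 0, 0], "twist": [0, 0, 0]},
    {"delta_pos": [0, 0, 0], "twist": [0, 0, 0]},
    {"delta_pos": [0, 0, 0], "twist": [0, 0, 0]},
    {"delta_pos": [0, 0, 0], "twist": [0, 0, 0]},
  ],
  gripper=0,
  grip_force=12,
)

```text
time_s: 4.1
tool_pos: [486.7, 136.4, 139.9]
ee_rot: [0.0, 0.821, 0.571, 0.0]
force: [0.4, -0.7, 1.1]
gripper_width: 8.8
grip_force: 12.0
```

Gripped at 8.8 mm. Now I turn the wing crosswise and start sliding along tool +y, which is the panel's forward axis.

step_arm(
  commands=[
    {"delta_pos": [0, 0, 0], "twist": [0, 0, -0.08]},
    {"delta_pos": [0, 0, 0], "twist": [0, 0, -0.08]},
    {"delta_pos": [0, 0, 0], "twist": [0, 0, -0.07]},
    {"delta_pos": [0, 0, 0], "twist": [0, 0, 0]},
    {"delta_pos": [0, 0, 0], "twist": [0, 0, 0]},
  ],
)

```text
time_s: 4.6
tool_pos: [486.1, 136.6, 139.6]
ee_rot: [-0.0, 0.751, 0.66, -0.0]
force: [-2.6, 0.7, 1.7]
gripper_width: 9.2
grip_force: 12.0
```

step_arm(
  commands=[
    {"delta_pos": [0, 0.1, 0], "twist": [0, 0, 0]},
    {"delta_pos": [0, 0.1, 0], "twist": [0, 0, 0]},
    {"delta_pos": [0, 0.1, 0], "twist": [0, 0, 0]},
    {"delta_pos": [0, 0.1, 0], "twist": [0, 0, 0]},
    {"delta_pos": [0, 0.1, 0], "twist": [0, 0, 0]},
    {"delta_pos": [0, 0.1, 0], "twist": [0, 0, 0]},
  ],
)

```text
time_s: 5.2
tool_pos: [492.5, 135.6, 139.6]
ee_rot: [-0.0, 0.75, 0.661, -0.0]
force: [-3.2, 0.3, 2.4]
gripper_width: 8.9
grip_force: 12.0
```

step_arm(
  commands=[
    {"delta_pos": [0, 0.1, 0], "twist": [0, 0, 0]},
    {"delta_pos": [0, 0.1, 0], "twist": [0, 0, 0]},
    {"delta_pos": [0, 0.1, 0], "twist": [0, 0, 0]},
    {"delta_pos": [0, 0.1, 0], "twist": [0, 0, 0]},
    {"delta_pos": [0, 0.1, 0], "twist": [0, 0, 0]},
  ],
)

```text
time_s: 5.7
tool_pos: [497.5, 135.0, 139.6]
ee_rot: [-0.0, 0.75, 0.661, -0.0]
force: [-3.4, 0.9, 1.8]
gripper_width: 8.7
grip_force: 12.0
```

step_arm(
  commands=[
    {"delta_pos": [0, 0.05, 0], "twist": [0, 0, 0]},
    {"delta_pos": [0, 0.05, 0], "twist": [0, 0, 0]},
    {"delta_pos": [0, 0.05, 0], "twist": [0, 0, 0]},
    {"delta_pos": [0, 0.05, 0], "twist": [0, 0, 0]},
  ],
)

```text
time_s: 6.1
tool_pos: [499.5, 134.8, 139.6]
ee_rot: [-0.0, 0.75, 0.661, -0.0]
force: [-2.9, 0.3, 2.0]
gripper_width: 9.1
grip_force: 12.0
```

step_arm(
  commands=[
    {"delta_pos": [0, 0.05, 0], "twist": [0, 0, 0]},
    {"delta_pos": [0, 0.05, 0], "twist": [0, 0, 0]},
    {"delta_pos": [0, 0.05, 0], "twist": [0, 0, 0]},
    {"delta_pos": [0, 0.05, 0], "twist": [0, 0, 0]},
  ],
)

```text
time_s: 6.5
tool_pos: [501.5, 134.5, 139.7]
ee_rot: [-0.0, 0.75, 0.661, 0.0]
force: [-2.6, -0.2, 2.1]
gripper_width: 8.9
grip_force: 12.0
```

step_arm(
  commands=[
    {"delta_pos": [0, 0.05, 0], "twist": [0, 0, 0]},
    {"delta_pos": [0, 0.05, 0], "twist": [0, 0, 0]},
    {"delta_pos": [0, 0.05, 0], "twist": [0, 0, 0]},
  ],
)

```text
time_s: 6.8
tool_pos: [502.9, 134.3, 139.6]
ee_rot: [-0.0, 0.75, 0.661, -0.0]
force: [-3.0, 0.7, 1.8]
gripper_width: 8.8
grip_force: 12.0
```

step_arm(
  commands=[
    {"delta_pos": [0, 0.05, 0], "twist": [0, 0, 0]},
    {"delta_pos": [0, 0.05, 0], "twist": [0, 0, 0]},
    {"delta_pos": [0, 0.05, 0], "twist": [0, 0, 0]},
  ],
)

```text
time_s: 7.1
tool_pos: [504.4, 134.2, 139.7]
ee_rot: [0.0, 0.75, 0.661, 0.0]
force: [-3.0, 0.3, 1.8]
gripper_width: 8.9
grip_force: 12.0
```

step_arm(
  commands=[
    {"delta_pos": [0, 0.05, 0], "twist": [0, 0, 0]},
    {"delta_pos": [0, 0.05, 0], "twist": [0, 0, 0]},
    {"delta_pos": [0, 0.05, 0], "twist": [0, 0, 0]},
  ],
)

```text
time_s: 7.4
tool_pos: [505.9, 134.0, 139.6]
ee_rot: [-0.0, 0.75, 0.661, 0.0]
force: [-3.1, 0.4, 2.0]
gripper_width: 8.9
grip_force: 12.0
```

step_arm(
  commands=[
    {"delta_pos": [0, 0.05, 0], "twist": [0, 0, 0]},
    {"delta_pos": [0, 0.05, 0], "twist": [0, 0, 0]},
    {"delta_pos": [0, 0.05, 0], "twist": [0, 0, 0]},
  ],
)

```text
time_s: 7.7
tool_pos: [507.4, 133.8, 139.7]
ee_rot: [-0.0, 0.75, 0.661, -0.0]
force: [-2.5, 0.6, 1.8]
gripper_width: 8.5
grip_force: 12.0
```

step_arm(
  commands=[
    {"delta_pos": [0, 0.05, 0], "twist": [0, 0, 0]},
    {"delta_pos": [0, 0.05, 0], "twist": [0, 0, 0]},
    {"delta_pos": [0, 0.05, 0], "twist": [0, 0, 0]},
  ],
)

```text
time_s: 8.0
tool_pos: [508.9, 133.6, 139.7]
ee_rot: [-0.0, 0.75, 0.661, -0.0]
force: [-2.9, 0.2, 2.4]
gripper_width: 9.0
grip_force: 12.0
```

step_arm(
  commands=[
    {"delta_pos": [0, 0.05, 0], "twist": [0, 0, 0]},
    {"delta_pos": [0, 0.05, 0], "twist": [0, 0, 0]},
    {"delta_pos": [0, 0.05, 0], "twist": [0, 0, 0]},
  ],
)

```text
time_s: 8.3
tool_pos: [510.4, 133.4, 139.7]
ee_rot: [-0.0, 0.75, 0.661, -0.0]
force: [-2.8, -0.2, 2.9]
gripper_width: 8.8
grip_force: 12.0
```

step_arm(
  commands=[
    {"delta_pos": [0, 0.05, 0], "twist": [0, 0, 0]},
    {"delta_pos": [0, 0.05, 0], "twist": [0, 0, 0]},
    {"delta_pos": [0, 0.05, 0], "twist": [0, 0, 0]},
  ],
)

```text
time_s: 8.6
tool_pos: [511.9, 133.2, 139.7]
ee_rot: [-0.0, 0.75, 0.661, 0.0]
force: [-2.4, 0.6, 2.7]
gripper_width: 9.1
grip_force: 12.0
```

step_arm(
  commands=[
    {"delta_pos": [0, 0.05, 0], "twist": [0, 0, 0]},
    {"delta_pos": [0, 0.05, 0], "twist": [0, 0, 0]},
    {"delta_pos": [0, 0.05, 0], "twist": [0, 0, 0]},
  ],
)

```text
time_s: 8.9
tool_pos: [513.4, 133.0, 139.7]
ee_rot: [0.0, 0.75, 0.661, 0.0]
force: [-3.0, 0.5, 1.5]
gripper_width: 8.6
grip_force: 12.0
```

step_arm(
  commands=[
    {"delta_pos": [0, 0.05, 0], "twist": [0, 0, 0]},
    {"delta_pos": [0, 0.05, 0], "twist": [0, 0, 0]},
    {"delta_pos": [0, 0.05, 0], "twist": [0, 0, 0]},
  ],
)

```text
time_s: 9.2
tool_pos: [513.9, 133.0, 139.3]
ee_rot: [-0.001, 0.75, 0.661, -0.001]
force: [-6.2, 1.7, 2.2]
gripper_width: 8.6
grip_force: 12.0
```

step_arm(
  commands=[
    {"delta_pos": [0, 0.05, 0], "twist": [0, 0, 0]},
    {"delta_pos": [0, 0.05, 0], "twist": [0, 0, 0]},
    {"delta_pos": [0, 0, 0], "twist": [0, 0, 0]},
  ],
)

```text
time_s: 9.5
tool_pos: [514.0, 133.0, 139.0]
ee_rot: [-0.001, 0.75, 0.661, -0.001]
force: [-6.9, 1.1, 2.4]
gripper_width: 8.6
grip_force: 12.0
```

The stop is met after about 28 mm: the TCP holds still while the force rises to 7 N. I'll ease off 1 mm of the lead and press in slowly.

step_arm(
  commands=[
    {"delta_pos": [0, -0.1, 0], "twist": [0, 0, 0]},
    {"delta_pos": [0, 0, 0.1], "twist": [0, 0, 0]},
    {"delta_pos": [0, 0, 0.1], "twist": [0, 0, 0]},
    {"delta_pos": [0, 0, 0.1], "twist": [0, 0, 0]},
    {"delta_pos": [0, 0, 0.1], "twist": [0, 0, 0]},
  ],
)

```text
time_s: 10.0
tool_pos: [514.0, 133.0, 135.5]
ee_rot: [-0.001, 0.75, 0.661, -0.001]
force: [-5.9, 0.6, 2.8]
gripper_width: 9.1
grip_force: 12.0
```

step_arm(
  commands=[
    {"delta_pos": [0, 0, 0.1], "twist": [0, 0, 0]},
    {"delta_pos": [0, 0, 0.1], "twist": [0, 0, 0]},
    {"delta_pos": [0, 0, 0.1], "twist": [0, 0, 0]},
    {"delta_pos": [0, 0, 0.1], "twist": [0, 0, 0]},
  ],
)

```text
time_s: 10.4
tool_pos: [514.0, 133.0, 131.7]
ee_rot: [-0.001, 0.75, 0.661, -0.001]
force: [-6.5, 0.5, 4.8]
gripper_width: 8.8
grip_force: 12.0
```

step_arm(
  commands=[
    {"delta_pos": [0, 0, 0.1], "twist": [0, 0, 0]},
    {"delta_pos": [0, 0, 0.1], "twist": [0, 0, 0]},
    {"delta_pos": [0, 0, 0.1], "twist": [0, 0, 0]},
    {"delta_pos": [0, 0, 0.1], "twist": [0, 0, 0]},
  ],
)

```text
time_s: 10.8
tool_pos: [514.0, 133.0, 127.9]
ee_rot: [-0.001, 0.75, 0.661, -0.0]
force: [-6.4, 0.8, 5.4]
gripper_width: 8.9
grip_force: 12.0
```

step_arm(
  commands=[
    {"delta_pos": [0, 0, 0.05], "twist": [0, 0, 0]},
    {"delta_pos": [0, 0, 0.05], "twist": [0, 0, 0]},
    {"delta_pos": [0, 0, 0], "twist": [0, 0, 0]},
  ],
)

```text
time_s: 11.1
tool_pos: [514.0, 133.0, 127.3]
ee_rot: [-0.0, 0.75, 0.661, -0.0]
force: [-7.0, 0.4, 9.3]
gripper_width: 9.0
grip_force: 12.0
```

Hard stop reached at about 12.3 mm of travel, with force jumping to 9 N. Now I turn clockwise (+ about tool z) in stages.

step_arm(
  commands=[
    {"delta_pos": [0, -0.05, 0], "twist": [0, 0, 0]},
    {"delta_pos": [0, 0, 0], "twist": [0, 0, 0.1]},
    {"delta_pos": [0, 0, 0], "twist": [0, 0, 0.1]},
    {"delta_pos": [0, 0, 0], "twist": [0, 0, 0.1]},
    {"delta_pos": [0, 0, 0], "twist": [0, 0, 0.1]},
    {"delta_pos": [0, 0, 0], "twist": [0, 0, 0]},
  ],
)

```text
time_s: 11.7
tool_pos: [515.0, 132.7, 127.5]
ee_rot: [0.001, 0.867, 0.498, 0.001]
force: [-3.4, 0.2, 6.8]
gripper_width: 8.8
grip_force: 12.0
```

step_arm(
  commands=[
    {"delta_pos": [0, 0, 0.02], "twist": [0, 0, 0.1]},
    {"delta_pos": [0, 0, 0], "twist": [0, 0, 0.1]},
    {"delta_pos": [0, 0, 0], "twist": [0, 0, 0.1]},
    {"delta_pos": [0, 0, 0], "twist": [0, 0, 0.1]},
    {"delta_pos": [0, 0, 0], "twist": [0, 0, 0.1]},
    {"delta_pos": [0, 0, 0], "twist": [0, 0, 0.1]},
    {"delta_pos": [0, 0, 0], "twist": [0, 0, 0]},
  ],
)

```text
time_s: 12.4
tool_pos: [516.1, 131.6, 127.6]
ee_rot: [0.002, 0.976, 0.219, 0.002]
force: [-1.3, -4.3, 6.1]
gripper_width: 9.0
grip_force: 12.0
```

Run:
```python
from h import *
o=get_obs();print(o["wrist_torque"].round(2),o["q"].round(3),o["ee_rot"].round(3))
```

```text
[-0.8   0.44  0.03] [ 0.042  0.305  1.708 -0.003  1.124  1.172] [0.002 0.976 0.219 0.002]
```

step_arm(
  commands=[
    {"delta_pos": [-0.04, 0.09, 0], "twist": [0, 0, 0.1]},
    {"delta_pos": [0, 0, 0], "twist": [0, 0, 0.1]},
    {"delta_pos": [0, 0, 0.02], "twist": [0, 0, 0.1]},
    {"delta_pos": [0, 0, 0], "twist": [0, 0, 0.1]},
    {"delta_pos": [0, 0, 0], "twist": [0, 0, 0.1]},
    {"delta_pos": [0, 0, 0], "twist": [0, 0, 0.07]},
    {"delta_pos": [0, 0, 0], "twist": [0, 0, 0]},
  ],
)

```text
time_s: 13.1
tool_pos: [516.4, 130.3, 127.5]
ee_rot: [0.001, 0.998, -0.063, 0.002]
force: [-1.4, -4.6, 5.9]
gripper_width: 8.9
grip_force: 12.0
```

Run:
```python
from h import *
o=get_obs();w,a,b,c=o["ee_rot"];print(o["wrist_torque"].round(2),o["q"].round(3),2*np.arctan2(b,a)-np.pi/2)
```

```text
[-0.97  0.35 -0.01] [ 0.04   0.305  1.709 -0.003  1.123  1.739] -1.697843172023326
```

Turned 1.576 rad. Now I ease upwards to let it spring into the groove while still holding it lightly.

step_arm(
  commands=[
    {"delta_pos": [0, 0.1, -0.1], "twist": [0, 0, 0]},
    {"delta_pos": [0, 0, -0.1], "twist": [0, 0, 0]},
    {"delta_pos": [0, 0, -0.1], "twist": [0, 0, 0]},
    {"delta_pos": [0, 0, -0.1], "twist": [0, 0, 0]},
    {"delta_pos": [0, 0, 0], "twist": [0, 0, 0]},
  ],
)

```text
time_s: 13.6
tool_pos: [516.4, 130.2, 131.5]
ee_rot: [0.0, 0.998, -0.063, 0.002]
force: [-1.1, -1.3, 5.8]
gripper_width: 9.0
grip_force: 12.0
```

step_arm(
  commands=[
    {"delta_pos": [0, 0, -0.04], "twist": [0, 0, 0]},
    {"delta_pos": [0, 0, -0.04], "twist": [0, 0, 0]},
    {"delta_pos": [0, 0, 0], "twist": [0, 0, 0]},
  ],
)

```text
time_s: 13.9
tool_pos: [516.2, 130.3, 131.8]
ee_rot: [0.0, 0.998, -0.063, 0.002]
force: [2.9, -4.1, 4.9]
gripper_width: 9.3
grip_force: 12.0
```

It is catching: the tool stops rising. Release, back straight up and look.

step_arm(
  commands=[
    {"delta_pos": [0, 0, 0], "twist": [0, 0, 0]},
    {"delta_pos": [0, 0, 0], "twist": [0, 0, 0]},
    {"delta_pos": [0, 0, 0], "twist": [0, 0, 0]},
    {"delta_pos": [0, 0, 0], "twist": [0, 0, 0]},
    {"delta_pos": [0, 0, 0], "twist": [0, 0, 0]},
  ],
  gripper=0.45,
)

```text
time_s: 14.4
tool_pos: [513.9, 131.1, 130.8]
ee_rot: [-0.0, 0.998, -0.062, -0.0]
force: [0.6, 0.8, 0.7]
gripper_width: 40.4
grip_force: 0.0
```

step_arm(
  commands=[
    {"delta_pos": [0, 0, -0.5], "twist": [0, 0, 0]},
    {"delta_pos": [0, 0, -1], "twist": [0, 0, 0]},
    {"delta_pos": [0, 0, -2], "twist": [0, 0, 0]},
    {"delta_pos": [0, 0, -3], "twist": [0, 0, 0]},
    {"delta_pos": [0, 0, -3], "twist": [0, 0, 0]},
    {"delta_pos": [0, 0, 0], "twist": [0, 0, 0]},
  ],
)

```text
time_s: 15.0
tool_pos: [517.0, 131.1, 231.5]
ee_rot: [-0.001, 0.998, -0.063, 0.005]
force: [0.8, 0.5, 0.0]
gripper_width: 41.8
grip_force: 0.0
```

Run:
```python
from h import *
o=get_obs();print(o["time_s"],o["tool_pos"].round(1),o["force"].round(1))
cv2.imwrite("pics/w2.png",camera("wrist"))
im=camera("scene");cv2.imwrite("pics/s2.png",im)
H=cv2.cvtColor(im,cv2.COLOR_BGR2HSV)
y=((H[...,0]>15)&(H[...,0]<38)&(H[...,1]>120)&(H[...,2]>100)).astype(np.uint8)
v,u=np.nonzero(y[215:265,340:395]);print("wing px",u.mean()+340,v.mean()+215,len(u))
```

```text
15.0 [517.  131.1 231.5] [0.8 0.5 0. ]
wing px 362.0833333333333 249.86111111111111 108
```

View pics/w2.png

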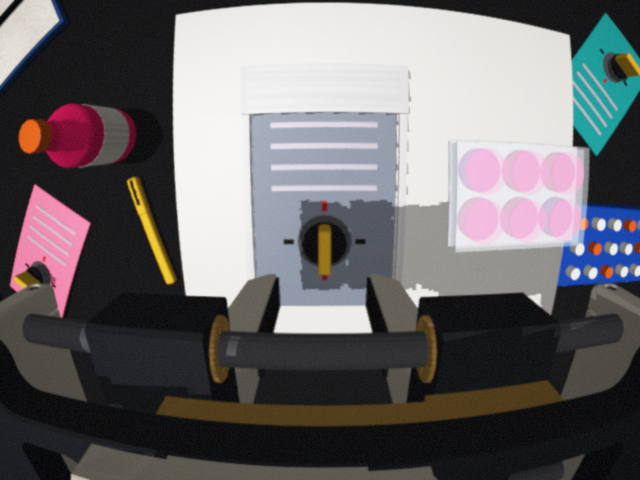

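The wing (325,250) now points lengthwise between the red marks (324,206) and (325,277). The panel is under the lip, and the plate, marker and bottle look undisturbed. I'll check that the stud is caught low rather than risen, from its height in two views.

Run:
```python
from h import *
o=get_obs();print(o["time_s"]);H=cv2.cvtColor(cv2.imread("pics/w2.png"),cv2.COLOR_BGR2HSV)
yl=lambda H:((H[...,0]>15)&(H[...,0]<38)&(H[...,1]>120)&(H[...,2]>60))
v,u=np.nonzero(yl(H)[215:290,305:345]);print("wrist",u.min()+305,u.max()+305,v.min()+215,v.max()+215)
far=(u.mean()+305,v.min()+215)
red=(((H[...,0]<6)|(H[...,0]>172))&(H[...,1]>120)&(H[...,2]>70))
P=[]
for a,b in((195,215),(270,285)):
    vv,uu=np.nonzero(red[a:b,312:337]);P.append(wpt((uu.mean()+312,vv.mean()+a),118,o));print(P[-1].round(1),len(uu))
m=(P[0]+P[1])/2;f=np.array([np.cos(.124),-np.sin(.124)])
print("red mid",m.round(1),"sep",np.linalg.norm(P[0]-P[1]))
for z in(148.5,153,161):print(z,"far end along axis from red mark0:",((wpt(far,z,o)-P[0])[:2]@f).round(1))
# before picture for reference
S=yl(cv2.cvtColor(cv2.imread("pics/s2.png"),cv2.COLOR_BGR2HSV));v,u=np.nonzero(S[215:265,340:395]);u=u+340;v=v+215
print("scene",u.min(),u.max(),v.min(),v.max())
c=calibration("scene");K=np.array(c["camera_matrix"]);T=np.linalg.inv(np.array(c["cam_to_world"]))
ax=np.array([515.0,131.5])
for zt in(148.5,153,161):
    q=np.array([[*(ax+s*f*16+t*4.5*np.array([f[1],-f[0]])),z,1] for s in(-1,1) for t in(-1,1) for z in(zt,zt-26)]);p=(T@q.T)[:3];p=K@p;p=p[:2]/p[2];print(zt,p.min(1).round(1),p.max(1).round(1))
```

```text
15.1
wrist 318 331 224 274
[537.9 127.4 118. ] 49
[480.8 134.5 118. ] 20
red mid [509.3 130.9 118. ] sep 57.49029237483644
148.5 far end along axis from red mark0: -7.7
153 far end along axis from red mark0: -6.8
161 far end along axis from red mark0: -5.1
scene 356 368 244 256
148.5 [354.4 243.3] [370.1 260.3]
153 [354.5 241.8] [370.3 258.8]
161 [354.8 239.1] [370.6 256.2]
```

Run:
```python
from h import *
c=calibration("scene");K=np.array(c["camera_matrix"]);T=np.linalg.inv(np.array(c["cam_to_world"]))
for n,ax,yaw,zs,(x0,y0,x1,y1) in(("scene0",(486.3,136),-.355-np.pi/2,(161,),(355,225,395,262)),("s2",(515,131.5),-.124,(148.5,153,161),(340,215,395,265))):
    H=cv2.cvtColor(cv2.imread(f"pics/{n}.png"),cv2.COLOR_BGR2HSV)
    S=((H[...,0]>15)&(H[...,0]<38)&(H[...,1]>120)&(H[...,2]>80))[y0:y1,x0:x1];v,u=np.nonzero(S);print(n,"rows",v.min()+y0,v.max()+y0,"cols",u.min()+x0,u.max()+x0,"cent",u.mean()+x0,v.mean()+y0)
    f=np.array([np.cos(yaw),np.sin(yaw)]);g=np.array([-f[1],f[0]])
    for zt in zs:
        q=np.array([[*(np.array(ax)+s*f*16+t*4.5*g),z,1] for s in(-1,1) for t in(-1,1) for z in(zt,zt-26)]);p=K@(T@q.T)[:3];h=cv2.convexHull((p[:2]/p[2]).T.astype(np.float32));M=cv2.moments(h)
        print(zt,"rows",h[...,1].min(),h[...,1].max(),"cent",M["m10"]/M["m00"],M["m01"]/M["m00"])
```

```text
scene0 rows 234 250 cols 370 377 cent 373.7375 242.25
161 rows 232.8426 252.69148 cent 374.1480433290696 242.75415233412645
s2 rows 244 256 cols 356 368 cent 362.0833333333333 249.86111111111111
148.5 rows 243.31113 260.25333 cent 362.198457296941 251.74504337046912
153 rows 241.79068 258.7857 cent 362.35035752706307 250.2506795560956
161 rows 239.06432 256.15405 cent 362.6227106822146 247.57107223389292
```

With the 0.5 px offset from the earlier view applied, the blade top comes out at about 153 mm. That is the caught depth of 8 mm (up would be 161), so I'm handing in.

```bash
python3 -c "
from cell import *
print(close_job())"
```

```text
the job is handed in; nothing more can be done
None
```

The panel slid about 28 mm forward to its stop at roughly 7 N, and the stud is pushed in, turned a quarter clockwise and caught about 8 mm in by camera check; I handed the job in at about 15 s with the arm clear, and no verdict was returned.

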